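Charge the ball polisher and switch it on

ROBOT

A 6-joint arm with a two-finger parallel gripper is mounted at the origin on the work surface. World frame = base frame: x ahead of the robot, y to its left, z up, the work surface at z = 0. Lengths are in m, angles in degrees, forces in N, time in s.
With the tool pointing down it reaches from about 0.375 to 0.9 m from the base axis. Payload 3.1 kg.
Tool frame: the origin (TCP) lies at the very end of the fingers, on their centre line; the grasp point (between the pads) lies 19 mm behind it; z points along the fingers, x is the direction in which the jaws open and shut, and the axes are right-handed (so a half turn about z gives the same grasp; the last joint's range is limited). The gripper opens to 87 mm and grips with 3 to 60 N. Pads are 19 mm wide; open, the fingers measure 117 mm over their backs; the gripper's body (75 mm by 190 mm) begins 51 mm behind the grasp point.
Start: joints at [59.387, 30.224, 82.088, -0, 67.689, -10.227], TCP at [0.218, 0.586, 0.223] pointing down, gripper open.
Joint ranges: [-176.69, 176.69], [-43.24, 126.21], [12.49, 139.97], [-82, 262], [0, 151.66], [-163.58, 163.58]. Speed limits (degrees/s): [159.86, 159.86, 180, 180, 180, 180].

INTERFACE

Orientations are given as [roll, pitch, yaw] about the fixed x, y, z axes, in that order (R = Rz(yaw) Ry(pitch) Rx(roll)).
In Python, from cell import sensors, get_image, camera_model, order, finder gives the robot as it stands. The module is installed in compiled form; this text tells all that it offers.
- The arm moves only by the tool play_rows, never from a script. Its argument "steps" is a list of rows, each a list of 5 numbers: the closure, from -1 (fully open) to 1 (shut), then the shift along the tool's x, y, z in units of 30 mm (1.0 is 30 mm), then the turn about the tool's z in units of 6 degrees (1.0 is 6 degrees). A call has 1 to 5 rows; each row shifts and turns the commanded pose from where the row before left it, along the tool's axes as they then stand; what a row does not reach is not made up. A row lasts 1/12 s, in which the tool goes at most 41.7 mm and 7.16 degrees, less where a joint would pass 70% of its speed; a pose out of reach is approached as far as the arm can. A call is refused whole if a number of a shift passes 1 or a number of a turn 1, either way. A call with a gripper value outside its range is refused whole. The fingers move at their own pace and stop on an object; the grip force is fixed at half the most. Time passes only in rows, so rows that do not move let the fingers close. It gives the time, the measured TCP pose, the force and the opening at its end, in the units of the state.
- sensors.get_state(): the state, without advancing time (a new reading comes with each control period).
- get_image(name): name is "scene" or "top"; returns the picture (400x640x3 uint8, red, green, blue); there is no depth.
- camera_model(name): a dict with "fx", "fy", "cx", "cy" (pixels), "world_to_cam" (4x4, takes a point from world to camera coordinates). Camera axes: x right, y down, z forward; pixel columns grow to the right and rows downward; lengths in m; the calibration is good to about 2 mm. A picture is of the moment at which its call begins. camera_model takes no time and is no camera call.
- order.sign_off(): hands the job in, once; it reports no verdict.
Trained networks look in the newest picture that a camera, given by its name, has taken for a name from the list of things; names that differ only in an ending like _2 or _b are one class to them, and where a whole thing is asked for, a point or a joint stands for the part that bears it (a point fixed in the world has none). Each returns a list of dicts, best first, with "score" (0 to 1); they miss things now and then, are a little off and sometimes report something else, mostly with a low value. They report only what shows in the picture. A call takes as long as a camera call. They do not tell look-alikes from the thing itself.
- finder.spot_in(camera, target): "box" ([left, top, right, bottom] in pixels, round what is visible of it).
- finder.regions_of(camera, target): "pixels" (400x640 bool, what is visible of it) and "box" ([left, top, right, bottom] in pixels, round what is visible of it).
- finder.pinpoint(camera, target): "at" ([column, row] in pixels: a listed point, or the origin of a listed thing).
The state is a dict: "clock": time; "joint_positions": joint angles; "qd": joint speeds; "tau": joint torques, N m; "position": TCP position; "tool_rot": TCP orientation; "force": force on the tool from outside, world axes, zero at the start; "ft_torque": the same for the moment, N m; "gripper_width": finger opening in m.
Only numpy, scipy, OpenCV 4.12 (cv2) and the standard library are available. Lean on these libraries where they do the work, as an engineer would, in place of code of your own. Each camera call takes 0.05 s, during which the arm holds its last target. There are 200 camera calls.

TASK

Pour the five bearing balls from the scoop into the polisher's shallow dish so that none bounces out: keep the scoop level until its lip is over the dish and within about 3 cm above the rim, and only then tip it. Then stand the empty scoop upright on the open bench and let go, and switch the polisher on: push its red spring knob in, turn it clockwise past the safety stop as far as it goes, and let it spring back out. Leave the other things on the bench where they are.

Things in the scene. Friction and masses are not known exactly. Their poses are not given: they have to be found in the camera images.
- scoop_grip (a point): grip point of the aluminium scoop, 98 mm above its underside, near its balance point. Orange handle bar above the scoop, like a clothes iron's: along x, 14 mm thick (y), 24 mm high, from 30 mm before this point (-x) to 60 mm behind, joined only by a post at the back (50 to 60 mm behind). Pinch it across its thickness from above. Axes are the scoop's: z up when it stands, -x to the pouring lip.
- scoop_lip (a point): middle of the scoop's pouring lip (upper edge), 70 mm in front (-x) of the grip point and 80 mm below it. The floor is flat, then rises 15 mm over the last 50 mm to the lip (17 degrees); its underside lies 18 mm below the lip. Balls stay in until the lip is tipped down more than about 20 degrees; all are out by 35 to 40 degrees.
- scoop_in (a point): inside the scoop among the balls, 10 mm behind (+x) the grip point and 85 mm below it. The scoop is open at the top, 130 mm long with its handle post (x from -70 to +60 mm of the grip point), 64 mm wide, side walls 31 mm high; 0.2 to 0.37 kg without the balls
- ball0_center (a point): centre of a loose bright steel bearing ball, 20 mm diameter, 33 g; five alike lie in the scoop
- ball1_center (a point): centre of another of the five balls
- ball2_center (a point): centre of another of the five balls
- ball3_center (a point): centre of another of the five balls
- ball4_center (a point): centre of another of the five balls
- dish (a point): centre of the polisher's round steel dish, in the plane of its rim, 85 mm above the bench; 156 mm outer and 148 mm inner diameter at the rim, 33 mm deep, dark floor. Part of the fixed polisher, a blue housing 200 mm (x) by 340 mm (y), top 48 mm above the bench; axes are the polisher's. The dish lies 75 mm to +y of the housing's middle, the knob 115 mm to -y.
- knob_grip (a point): grip point of the red switch knob on its vertical axis, 91 mm above the bench when out. The grip is an upright bar along this point's x axis, 42 mm long (x), 13 mm thick (y), from 23 mm below to 13 mm above this point, on a red disc of 48 mm diameter, 23 mm below this point. The axes turn with the knob.
- knob_push (a joint): how far the knob is pushed down, m: 0 out, 0.008 fully in; a spring resists with about 4 N at first and 10 N fully in, and brings it back out
- knob_turn (a joint): angle of the knob, rad, growing clockwise seen from above: 0 off, 1.4 fully on (hard end). A hidden stop blocks it at about 0.2 unless it is pushed in by more than 5 mm; keep it fully in until past 1.0. It stays where it is turned to (friction 0.04 N m).
- tin: bystander: red round tin with a pale label, 68 mm diameter, 70 mm high; origin at the centre of its underside
- bearing: bystander: plain steel bearing ring lying flat, 62 mm outer and 30 mm inner diameter, 16 mm high; origin at the centre of its underside
- driver: bystander: screwdriver lying on the bench, along its own x axis
- spanner: bystander: steel spanner lying on the bench, along its own x axis
- hammer: bystander: hammer lying on the bench, along its own x axis
- oil: bystander: white oil bottle with a yellow cap and blue label, 64 mm diameter, 120 mm high; origin at the centre of its underside
Things that resemble listed ones, but are neither listed nor needed, are in the scene too. Leave any green or purple look-alike of the part that bears scoop_grip alone.

How it is judged (in metres and radians):
On the way, in this order (a step that is already met when the one before it is completed fails the run):
1. the scoop's lip is over the dish, less than 50 mm above its rim, with all five balls still in the scoop (horizontal distance between scoop_lip and dish below 0.074 m and z of scoop_lip in the frame of dish between -0.03 and 0.05 m and distance between each of ball0_center, ball1_center, ball2_center, ball3_center, ball4_center and scoop_in below 0.085 m), for 0.1 s.
2. all five balls lie in the dish (horizontal distance between each of ball0_center, ball1_center, ball2_center, ball3_center, ball4_center and dish below 0.072 m and z of ball0_center in the frame of dish between -0.04 and -0.005 m and z of ball1_center in the frame of dish between -0.04 and -0.005 m and z of ball2_center in the frame of dish between -0.04 and -0.005 m and z of ball3_center in the frame of dish between -0.04 and -0.005 m and z of ball4_center in the frame of dish between -0.04 and -0.005 m), for 0.2 s.
3. the scoop stands upright on the bench, let go (angle between scoop_grip's own z axis and vertical below 0.1 rad and height (world z) of scoop_grip between 0.093 and 0.103 m and contact force between scoop and the fingers below 0.1 N and linear speed of scoop below 0.02 m/s), for 0.2 s.
4. the knob is held in and turned past its safety stop (value of joint knob_push above 0.0035 m and value of joint knob_turn above 0.45 rad), for 0.05 s.
At the end, for the whole second after the job is handed in: All five balls lie at rest in the dish below its rim; the scoop stands upright (within 0.1 rad) on the bench itself; the knob is turned to more than 1.15 rad and has sprung back out (pushed in by less than 2 mm) (all of step 2 and linear speed of each of ball0, ball1, ball2, ball3, ball4 below 0.05 m/s and angle between scoop_grip's own z axis and vertical below 0.1 rad and height (world z) of scoop_grip between 0.093 and 0.103 m and linear speed of scoop below 0.02 m/s and value of joint knob_turn above 1.15 rad and value of joint knob_push below 0.002 m); the robot touches nothing.
It fails at once if the scoop is tipped by more than 0.38 rad with its lip more than 50 mm above the dish's rim while a ball is still in it (angle between scoop_grip's own z axis and vertical above 0.38 rad and z of scoop_lip in the frame of dish above 0.05 m and distance between any of ball0_center, ball1_center, ball2_center, ball3_center, ball4_center and scoop_in below 0.085 m).
It fails at once if a ball drops onto the bench or floor ((height (world z) of ball0_center below 0.012 m and distance between ball0_center and scoop_in above 0.085 m) or (height (world z) of ball1_center below 0.012 m and distance between ball1_center and scoop_in above 0.085 m) or (height (world z) of ball2_center below 0.012 m and distance between ball2_center and scoop_in above 0.085 m) or (height (world z) of ball3_center below 0.012 m and distance between ball3_center and scoop_in above 0.085 m) or (height (world z) of ball4_center below 0.012 m and distance between ball4_center and scoop_in above 0.085 m)).
It fails at once if another thing on the bench is moved more than 40 mm (distance of any of tin, bearing, driver, spanner, hammer, oil from where it was at the start of the episode above 0.04 m).
It also fails if it takes over 72 s, if anything falls off the work surface, if the arm or the gripper's body presses on something with over 40 N, if the wrist force passes 120 N, or if a joint passes its speed limit or range.

## Working session

There is one attempt and no reset: what is moved stays moved. The work goes in short steps, Python scripts to look and compute and a tool call to move; the robot and the scene stay as the last step left them, time stands still between calls to the robot, and variables do not carry over. Pictures are saved under pics/ and viewed, about 8 in all and at most 12, crops included, and the job is handed in when it is done.

Besides the shell and the picture viewer there is one more tool, called after ">>>" by a JSON object that holds its "fn" and its "kwargs", one argument or row to a line. play_rows: Moves the arm, as the interface text tells. Its arguments: {"type":"object","properties":{"steps":{"type":"array"}},"required":["steps"]}

```bash
mkdir -p pics; cat >h.py <<'E'
import numpy as np,cv2
from cell import sensors,get_image,camera_model,order,finder
def ray(c,uv):
    m=camera_model(c);T=np.array(m["world_to_cam"]);R=T[:3,:3];o=-R.T@T[:3,3]
    return o,R.T@np.array([(uv[0]-m["cx"])/m["fx"],(uv[1]-m["cy"])/m["fy"],1])
def onz(c,uv,z):
    o,d=ray(c,uv);return o+d*(z-o[2])/d[2]
def proj(c,p):
    m=camera_model(c);q=np.array(m["world_to_cam"])@np.r_[p,1];return m["fx"]*q[0]/q[2]+m["cx"],m["fy"]*q[1]/q[2]+m["cy"]
def snap(c,f,box=None,s=1):
    im=get_image(c)[:,:,::-1]
    if box: im=im[box[1]:box[3],box[0]:box[2]]
    cv2.imwrite(f,cv2.resize(im,None,fx=s,fy=s,interpolation=cv2.INTER_CUBIC))
E
python3 - <<'E'
from h import *
np.set_printoptions(precision=3,suppress=True)
a=get_image("scene");b=get_image("top")
cv2.imwrite("pics/a.png",np.vstack([a,b])[:,:,::-1][::1])
cv2.imwrite("pics/a.png",cv2.resize(np.vstack([a,b])[:,:,::-1],(480,600)))
cv2.imwrite("pics/b.png",cv2.resize(b[:,:,::-1],(800,500)))
Z={"scoop_grip":.098,"scoop_lip":.018,"scoop_in":.013,"dish":.085,"knob_grip":.091,"tin":0,"oil":0,"bearing":0,"hammer":0,"driver":0,"spanner":0}
for c in("top","scene"):
  for n,z in Z.items():
    for r in finder.pinpoint(c,n)[:3]: print(c,n,round(r["score"],2),np.round(r["at"],1),onz(c,r["at"],z))
print({c:ray(c,(320,200)) for c in("top","scene")})
E
```

```text
top scoop_grip 0.87 [170.8 276.8] [0.281 0.495 0.098]
top scoop_grip 0.84 [199.9 220.1] [0.472 0.41  0.098]
top scoop_grip 0.84 [206.7 169. ] [0.654 0.397 0.098]
top scoop_lip 0.97 [196.3 190.5] [0.596 0.454 0.018]
top scoop_lip 0.96 [162.8 263.3] [0.331 0.555 0.018]
top scoop_lip 0.58 [195.5 242.7] [0.404 0.445 0.018]
top scoop_in 0.85 [207.8 223.3] [0.475 0.406 0.013]
top scoop_in 0.83 [184.7 278.8] [0.277 0.476 0.013]
top scoop_in 0.21 [203.3 233.1] [0.439 0.42  0.013]
top dish 0.61 [339.9 224.6] [ 0.458 -0.069  0.085]
top knob_grip 0.64 [392.8 211.2] [ 0.504 -0.252  0.091]
top knob_grip 0.49 [202.5 230.3] [0.438 0.401 0.091]
top tin 0.62 [253.7 191.9] [0.595 0.247 0.   ]
top oil 0.64 [418.1 174.6] [ 0.66  -0.365  0.   ]
top bearing 0.71 [256.5 248.9] [0.384 0.229 0.   ]
top hammer 0.59 [457.4 215.4] [ 0.506 -0.501  0.   ]
top driver 0.58 [275.5 152.7] [0.747 0.17  0.   ]
top spanner 0.47 [347.6 150.4] [ 0.756 -0.103  0.   ]
scene scoop_grip 0.91 [434.4 273. ] [0.47  0.413 0.098]
scene scoop_grip 0.8 [502.1 257.5] [0.28  0.492 0.098]
scene scoop_grip 0.76 [379.7 304.4] [0.655 0.39
[... 319 characters left out ...]
53 0.386 0.013]
scene dish 0.8 [323.7 182.3] [ 0.464 -0.076  0.085]
scene knob_grip 0.65 [454.3 285.8] [0.456 0.471 0.091]
scene knob_grip 0.42 [287.1 159.1] [ 0.493 -0.248  0.091]
scene tin 0.63 [360.8 280.8] [0.589 0.26  0.   ]
scene oil 0.75 [232.5 183.6] [ 0.667 -0.349  0.   ]
scene bearing 0.66 [454.6 286.3] [0.388 0.439 0.   ]
scene bearing 0.64 [402.3 245.9] [0.396 0.238 0.   ]
scene hammer 0.65 [250.9 148.6] [ 0.503 -0.493  0.   ]
scene driver 0.93 [294.9 289.6] [0.758 0.168 0.   ]
scene spanner 0.57 [249.8 231.9] [ 0.743 -0.105  0.   ]
{'top': (array([ 0.219, -0.028,  1.561]), array([ 0.216,  0.018, -0.976])), 'scene': (array([1.18 , 0.826, 1.06 ]), array([-0.452, -0.583, -0.676]))}
```

View pics/b.png

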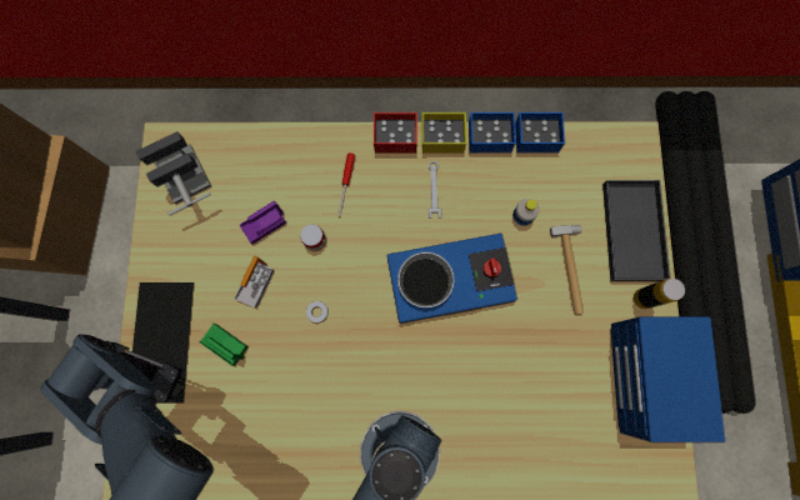

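View pics/a.png

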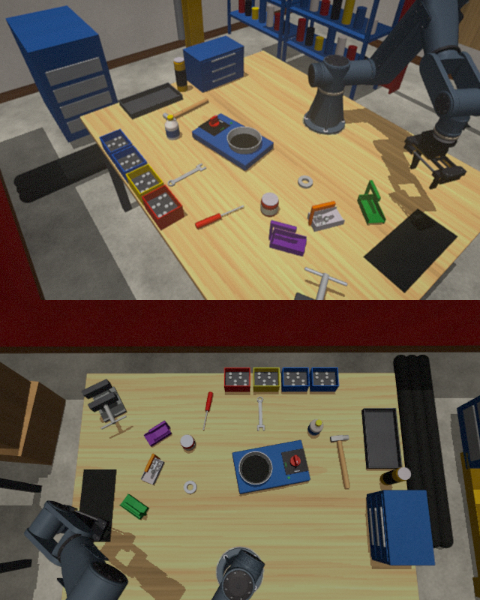

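```bash
python3 - <<'E'
from h import *
np.set_printoptions(precision=3,suppress=True)
a=get_image("scene");b=get_image("top")
A=cv2.resize(a[240:330,380:500],(800,600),interpolation=cv2.INTER_CUBIC)[:,:,::-1]
B=cv2.resize(b[195:255,175:255],(800,600),interpolation=cv2.INTER_CUBIC)[:,:,::-1]
cv2.imwrite("pics/c.png",cv2.resize(np.hstack([A,B]),(800,300)))
for c,im in(("top",b),("scene",a)):
  h=cv2.cvtColor(im,cv2.COLOR_RGB2HSV);m=(h[...,0]>=5)&(h[...,0]<=17)&(h[...,1]>190)&(h[...,2]>90)
  v,u=np.nonzero(m);s=(u>150)&(u<460)&(v>200)&(v<300) if c=="top" else (u>400)&(u<470)&(v>240)&(v<310)
  if c=="top": s&=u<230
  P=np.array([onz(c,(x,y),.105)[:2] for x,y in zip(u[s],v[s])])
  e,w=np.linalg.eigh(np.cov(P.T));k=(P-P.mean(0))@w[:,1]
  print(c,s.sum(),P.mean(0),np.degrees(np.arctan2(w[1,1],w[0,1])),k.min(),k.max(),e**.5)
for p in[(.471,.411,.098),(.408,.444,.018)]: print(proj("top",p),proj("scene",p))
E
```

```text
top 64 [0.482 0.411] 157.93094865846308 -0.04361247250175492 0.042443572463703935 [0.004 0.026]
scene 257 [0.502 0.415] 178.89229307601713 -0.08039101353084387 0.06236344449939629 [0.011 0.038]
(np.float64(199.57814075497282), np.float64(220.40648892266194)) (np.float64(433.53834152081555), np.float64(272.5900687383564))
(np.float64(195.71589510564974), np.float64(241.62517365223803)) (np.float64(452.65787661890874), np.float64(286.9574772665511))
```

View pics/c.png

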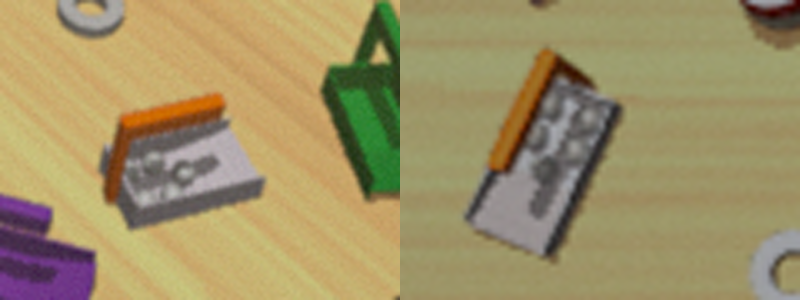

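```bash
cat >>h.py <<'E'
from scipy.spatial.transform import Rotation as Ro
def tgt(p,yaw=None):
    "tool-frame shift (mm) to world point p, tool x heading"
    s=sensors.get_state();R=Ro.from_euler("xyz",s["tool_rot"],degrees=True).as_matrix()
    print("tool x heading",np.degrees(np.arctan2(R[1,0],R[0,0])).round(2),"shift units",((R.T@(np.array(p)-s["position"]))/.03).round(3),s["clock"],np.round(s["force"],1),s["gripper_width"])
    if yaw is not None:
        R2=np.array([[np.cos(yaw),np.sin(yaw),0],[np.sin(yaw),-np.cos(yaw),0],[0,0,-1]]);print("after yaw",((R2.T@(np.array(p)-s["position"]))/.03).round(3))
E
python3 - <<'E'
from h import *
print(sensors.get_state())
tgt([.471,.409,.13],np.radians(65))
E
```

```text
{'clock': 1.3, 'joint_positions': array([ 5.93876623e+01,  3.02229113e+01,  8.20853382e+01, -3.67613175e-04,
        6.76910330e+01, -1.02264744e+01]), 'qd': array([-0.07211316, -0.10722888, -0.0770208 ,  0.05249245,  0.07971917,
       -0.06563773]), 'tau': array([-5.21416150e-04, -4.40003049e+01, -1.76983809e+01,  6.36034948e-02,
        5.03704569e-02,  5.00630449e-06]), 'position': array([0.21767374, 0.58585937, 0.22256792]), 'tool_rot': array([ 1.79999538e+02, -6.45762978e-04,  6.96142763e+01]), 'force': array([ 0.99601605, -0.32035911, -0.23643855]), 'ft_torque': array([-0.06612518, -0.00237075,  0.02522893]), 'gripper_width': 0.08721249984123114}
tool x heading 69.61 shift units [-2.585  9.969  3.086] 1.3 [ 1.  -0.3 -0.2] 0.08721249984123114
after yaw [-1.774 10.145  3.086]
```

>>> {"fn": "play_rows", "kwargs": {
  "steps": [
    [-1,-0.26,1,0,0],
    [-1,-0.26,1,0,0],
    [-1,-0.26,1,0,0],
    [-1,-0.26,1,0,0],
    [-1,-0.26,1,0,0]
  ]
}}

```text
clock: 1.72
position: [0.3457, 0.4962, 0.2226]
tool_rot: [180.0, -0.0, 69.6]
force: [0.4, 0.8, 0.5]
gripper_width: 0.0871
```

>>> {"fn": "play_rows", "kwargs": {
  "steps": [
    [-1,-0.26,1,0,0],
    [-1,-0.26,1,0,0],
    [-1,-0.26,1,0,0],
    [-1,-0.26,1,0,0],
    [-1,-0.26,1,0,0.77]
  ]
}}

```text
clock: 2.13
position: [0.4729, 0.4072, 0.2226]
tool_rot: [180.0, -0.0, 64.9]
force: [0.4, -0.2, -0.5]
gripper_width: 0.0869
```

```bash
python3 - <<'E'
from h import *
np.set_printoptions(precision=3,suppress=True)
tgt([.471,.409,.13])
a=get_image("scene");b=get_image("top")
A=cv2.resize(a[200:320,370:530],(800,600),interpolation=cv2.INTER_CUBIC)[:,:,::-1]
B=cv2.resize(b[170:260,140:260],(800,600),interpolation=cv2.INTER_CUBIC)[:,:,::-1]
cv2.imwrite("pics/d.png",cv2.resize(np.hstack([A,B]),(800,300)))
for c in("scene","top"):
  for n,z in(("scoop_grip",.098),("scoop_lip",.018)):
    for r in finder.pinpoint(c,n)[:4]: print(c,n,round(r["score"],2),onz(c,r["at"],z))
E
```

```text
tool x heading 64.92 shift units [ 0.028 -0.082  3.088] 2.1333 [ 0.4 -0.2 -0.5] 0.08690622783679015
scene scoop_grip 0.93 [0.649 0.392 0.098]
scene scoop_grip 0.78 [0.276 0.485 0.098]
scene scoop_grip 0.77 [0.471 0.413 0.098]
scene scoop_lip 0.86 [0.617 0.459 0.018]
scene scoop_lip 0.84 [0.334 0.56  0.018]
scene scoop_lip 0.83 [0.403 0.437 0.018]
top scoop_grip 0.79 [0.477 0.416 0.098]
top scoop_grip 0.66 [0.644 0.401 0.098]
top scoop_grip 0.51 [0.477 0.381 0.098]
top scoop_lip 0.79 [0.603 0.454 0.018]
top scoop_lip 0.63 [0.397 0.447 0.018]
```

View pics/d.png

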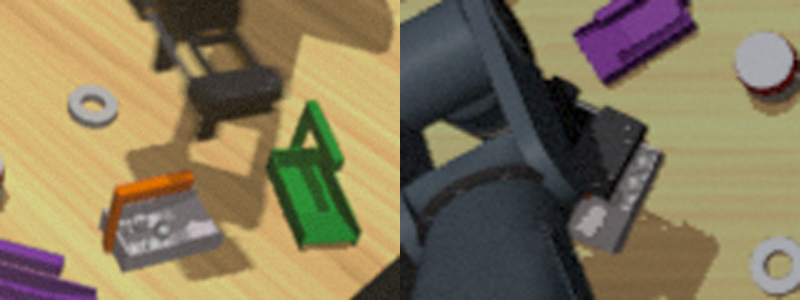

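>>> {"fn": "play_rows", "kwargs": {
  "steps": [
    [-1,0.08,0,1,0],
    [-1,0,0,1,0],
    [-1,0,0,1,0],
    [-1,0,0,1,0],
    [-1,0,0,0.78,0]
  ]
}}

```text
clock: 2.85
position: [0.4703, 0.4111, 0.0772]
tool_rot: [-179.9, 0.1, 65.2]
force: [0.3, 0.4, -0.4]
gripper_width: 0.0871
```

>>> {"fn": "play_rows", "kwargs": {
  "steps": [
    [1,0,0,0,0],
    [1,0,0,0,0],
    [1,0,0,0,0],
    [1,0,0,0,0],
    [1,0,0,0,0]
  ]
}}

```text
clock: 3.27
position: [0.4737, 0.4114, 0.0813]
tool_rot: [179.9, -0.2, 65.0]
force: [-0.3, 0.0, -0.2]
gripper_width: 0.0616
```

>>> {"fn": "play_rows", "kwargs": {
  "steps": [
    [1,0,0,0,0],
    [1,0,0,0,0],
    [1,0,0,0,0],
    [1,0,0,-0.3,0],
    [1,0,0,-0.3,0]
  ]
}}

```text
clock: 3.68
position: [0.4724, 0.4101, 0.0974]
tool_rot: [-180.0, 0.1, 65.0]
force: [-0.1, 0.6, 0.7]
gripper_width: 0.0282
```

>>> {"fn": "play_rows", "kwargs": {
  "steps": [
    [0,0,0,0.3,0],
    [0,0,0,0.3,0],
    [0,0,0,0,0],
    [1,0,0,0,0],
    [1,0,0,0,0]
  ]
}}

```text
clock: 4.1
position: [0.4724, 0.4102, 0.0785]
tool_rot: [-180.0, 0.1, 65.0]
force: [0.3, -0.6, 0.4]
gripper_width: 0.0362
```

>>> {"fn": "play_rows", "kwargs": {
  "steps": [
    [1,0,0,0,0],
    [1,0,0,0,0],
    [1,0,0,0,0],
    [1,0,0,0,0],
    [1,0,0,0,0]
  ]
}}

```text
clock: 4.52
position: [0.4731, 0.4108, 0.0793]
tool_rot: [180.0, -0.1, 65.0]
force: [0.1, 1.4, 0.0]
gripper_width: 0.0138
```

>>> {"fn": "play_rows", "kwargs": {
  "steps": [
    [1,0,0,0,0],
    [1,0,0,0,0],
    [1,0,0,0,0],
    [1,0,0,0,0],
    [1,0,0,0,0]
  ]
}}

```text
clock: 4.93
position: [0.473, 0.4107, 0.0794]
tool_rot: [180.0, -0.1, 65.0]
force: [0.8, 2.7, 0.9]
gripper_width: 0.0138
```

Gripped. Lift gently.

>>> {"fn": "play_rows", "kwargs": {
  "steps": [
    [1,0,0,-0.15,0],
    [1,0,0,-0.25,0],
    [1,0,0,-0.4,0],
    [1,0,0,-0.5,0],
    [1,0,0,-0.5,0]
  ]
}}

```text
clock: 5.35
position: [0.4719, 0.4096, 0.1337]
tool_rot: [-179.9, 0.1, 65.0]
force: [0.5, 0.4, -4.8]
gripper_width: 0.0139
```

>>> {"fn": "play_rows", "kwargs": {
  "steps": [
    [1,0,0,-0.5,0],
    [1,0,0,-0.5,0],
    [1,0,0,-0.5,0],
    [1,0,0,-0.4,0],
    [1,0,0,-0.2,0]
  ]
}}

```text
clock: 5.77
position: [0.473, 0.4104, 0.1986]
tool_rot: [179.9, -0.1, 65.0]
force: [0.2, 0.6, -4.6]
gripper_width: 0.0136
```

```bash
python3 - <<'E'
from h import *
np.set_printoptions(precision=3,suppress=True)
tgt([.471,.409,.13])
a=get_image("scene");b=get_image("top")
A=cv2.resize(a[180:300,370:530],(800,600),interpolation=cv2.INTER_CUBIC)[:,:,::-1]
B=cv2.resize(b[150:300,300:500],(800,600),interpolation=cv2.INTER_CUBIC)[:,:,::-1]
cv2.imwrite("pics/e.png",cv2.resize(np.hstack([A,B]),(800,300)))
# dish rim ellipse in top: steel rim pixels
for c in("top","scene"):
  for n,z in(("dish",.085),("knob_grip",.091)):
    for r in finder.pinpoint(c,n)[:1]: print(c,n,round(r["score"],2),onz(c,r["at"],z))
    for r in finder.regions_of(c,n)[:1]:
      u,v=np.nonzero(r["pixels"])[::-1]; P=np.array([onz(c,q,z)[:2] for q in zip(u,v)])
      print(n,r["score"],r["box"],P.min(0),P.max(0),(P.min(0)+P.max(0))/2)
E
```

```text
tool x heading 64.99 shift units [-0.074 -0.044  2.287] 5.7667 [ 0.2  0.6 -4.6] 0.013619442351242685
top dish 0.89 [ 0.462 -0.077  0.085]Traceback (most recent call last):
  File "<stdin>", line 13, in <module>
  File "h.py", line 7, in onz
    o,d=ray(c,uv);return o+d*(z-o[2])/d[2]
        ~~~^^^^^^
  File "h.py", line 4, in ray
    m=camera_model(c);T=np.array(m["world_to_cam"]);R=T[:3,:3];o=-R.T@T[:3,3]
ValueError: time passes only in moves, steps and waits
```

View pics/e.png

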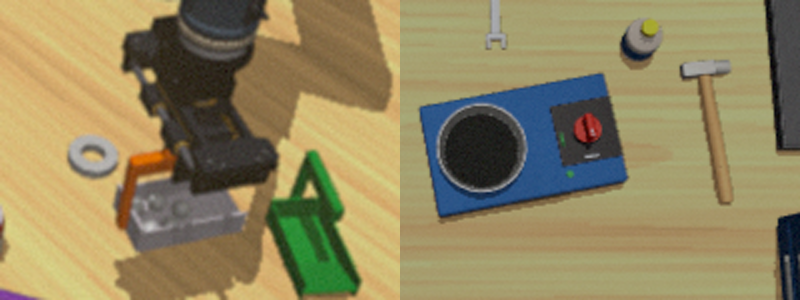

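```bash
sed -i 's/    m=camera_model(c);T=/    m=CM[c];T=/; s/    m=camera_model(c);q/    m=CM[c];q/' h.py; sed -i '2a CM={c:camera_model(c) for c in("top","scene")}' h.py; python3 - <<'E'
from h import *
np.set_printoptions(precision=4,suppress=True)
b=get_image("top")
g=cv2.resize(cv2.cvtColor(b[180:270,300:390],cv2.COLOR_RGB2GRAY),None,fx=6,fy=6,interpolation=cv2.INTER_CUBIC)
for p2 in(60,):
  C=cv2.HoughCircles(cv2.medianBlur(g,5),cv2.HOUGH_GRADIENT,1.5,5,param1=120,param2=p2,minRadius=90,maxRadius=145)
  for x,y,r in C[0][:6]:
    u=((x+.5)/6-.5+300,(y+.5)/6-.5+180);p=onz("top",u,.085);q=onz("top",(u[0]+r/6,u[1]),.085);print(u,p,"r",np.linalg.norm(q-p))
for c in("top","scene"):
  for n,z in(("dish",.085),("knob_grip",.091)):
    for r in finder.pinpoint(c,n)[:2]: print(c,n,round(r["score"],2),onz(c,r["at"],z))
h=cv2.cvtColor(b,cv2.COLOR_RGB2HSV);m=((h[...,0]<8)|(h[...,0]>172))&(h[...,1]>150)
m[:190]=0;m[230:]=0;m[:,:370]=0;m[:,420:]=0
v,u=np.nonzero(m);print(len(u),onz("top",(u.mean(),v.mean()),.08))
E
```

```text
(np.float32(340.45834), np.float32(224.20833)) [ 0.4596 -0.0712  0.085 ] r 0.07455569073433671
(np.float32(341.45834), np.float32(223.45833)) [ 0.4622 -0.0747  0.085 ] r 0.07518449129317416
(np.float32(340.45834), np.float32(223.20833)) [ 0.463  -0.0713  0.085 ] r 0.0725286857576364
(np.float32(341.45834), np.float32(222.45833)) [ 0.4656 -0.0747  0.085 ] r 0.07702920858268363
(np.float32(339.45834), np.float32(223.70833)) [ 0.4613 -0.0678  0.085 ] r 0.07509180807585036
(np.float32(341.20834), np.float32(224.95833)) [ 0.4569 -0.0738  0.085 ] r 0.07856600241897267
top dish 0.85 [ 0.4606 -0.0672  0.085 ]
top dish 0.22 [ 0.4997 -0.265   0.085 ]
top knob_grip 0.72 [ 0.4978 -0.2568  0.091 ]
scene dish 0.78 [ 0.4719 -0.0772  0.085 ]
scene dish 0.29 [0.6427 0.3057 0.085 ]
scene knob_grip 0.44 [ 0.4928 -0.2616  0.091 ]
scene knob_grip 0.15 [0.4199 0.3692 0.091 ]
146 [ 0.4962 -0.2542  0.08  ]
```

>>> {"fn": "play_rows", "kwargs": {
  "steps": [
    [1,-0.2,0.09,0,0],
    [1,-0.45,0.2,0,0],
    [1,-0.7,0.31,0,0],
    [1,-0.9,0.39,0,0],
    [1,-0.9,0.39,0,0]
  ]
}}

```text
clock: 6.63
position: [0.47, 0.3061, 0.1959]
tool_rot: [180.0, 0.0, 65.1]
force: [-0.2, -0.7, -4.4]
gripper_width: 0.0136
```

>>> {"fn": "play_rows", "kwargs": {
  "steps": [
    [1,-0.9,0.39,0,0],
    [1,-0.9,0.39,0,0],
    [1,-0.9,0.39,0,0],
    [1,-0.9,0.39,0,0],
    [1,-0.9,0.39,0,0]
  ]
}}

```text
clock: 7.05
position: [0.4659, 0.1585, 0.1963]
tool_rot: [180.0, 0.0, 65.0]
force: [0.5, -0.3, -4.4]
gripper_width: 0.0135
```

>>> {"fn": "play_rows", "kwargs": {
  "steps": [
    [1,-0.9,0.39,0,0],
    [1,-0.9,0.39,0,0],
    [1,-0.9,0.39,0,0],
    [1,-0.9,0.39,0,0],
    [1,-0.9,0.39,0,0]
  ]
}}

```text
clock: 7.47
position: [0.4618, 0.0114, 0.1964]
tool_rot: [180.0, 0.0, 65.0]
force: [1.5, -0.1, -4.6]
gripper_width: 0.0137
```

>>> {"fn": "play_rows", "kwargs": {
  "steps": [
    [1,-0.9,0.39,0,0],
    [1,-0.7,0.31,0,0],
    [1,-0.5,0.2,0,0],
    [1,-0.25,0.1,0,0],
    [1,0,0,0,0.4]
  ]
}}

```text
clock: 7.88
position: [0.4597, -0.0655, 0.1963]
tool_rot: [179.9, 0.0, 62.4]
force: [0.9, -0.2, -4.9]
gripper_width: 0.014
```

>>> {"fn": "play_rows", "kwargs": {
  "steps": [
    [1,0,0,0,0.9],
    [1,0,0,0,1],
    [1,0,0,0,1],
    [1,0,0,0,1],
    [1,0,0,0,1]
  ]
}}

```text
clock: 8.3
position: [0.4593, -0.063, 0.1962]
tool_rot: [-180.0, -0.0, 32.9]
force: [-0.8, -0.7, -4.6]
gripper_width: 0.0138
```

>>> {"fn": "play_rows", "kwargs": {
  "steps": [
    [1,0,0,0,1],
    [1,0,0,0,1],
    [1,0,0,0,1],
    [1,0,0,0,1],
    [1,0,0,0,0.6]
  ]
}}

```text
clock: 8.72
position: [0.4593, -0.0629, 0.1962]
tool_rot: [-180.0, 0.0, 5.4]
force: [0.9, 0.2, -3.7]
gripper_width: 0.0134
```

>>> {"fn": "play_rows", "kwargs": {
  "steps": [
    [1,0,0,0,0.5],
    [1,0,0,0,0.4],
    [1,0,0,0,0]
  ]
}}

```text
clock: 8.97
position: [0.4594, -0.0629, 0.1962]
tool_rot: [-180.0, 0.0, 0.2]
force: [0.1, 0.8, -4.1]
gripper_width: 0.0134
```

```bash
python3 - <<'E'
from h import *
tgt([.461,-.088,.175])
a=get_image("scene")
cv2.imwrite("pics/f.png",cv2.resize(a[100:240,240:420],(800,600),interpolation=cv2.INTER_CUBIC)[:,:,::-1])
E
```

```text
tool x heading 0.18 shift units [0.052 0.836 0.707] 8.9667 [ 0.1  0.8 -4.1] 0.013445006195488727
```

View pics/f.png

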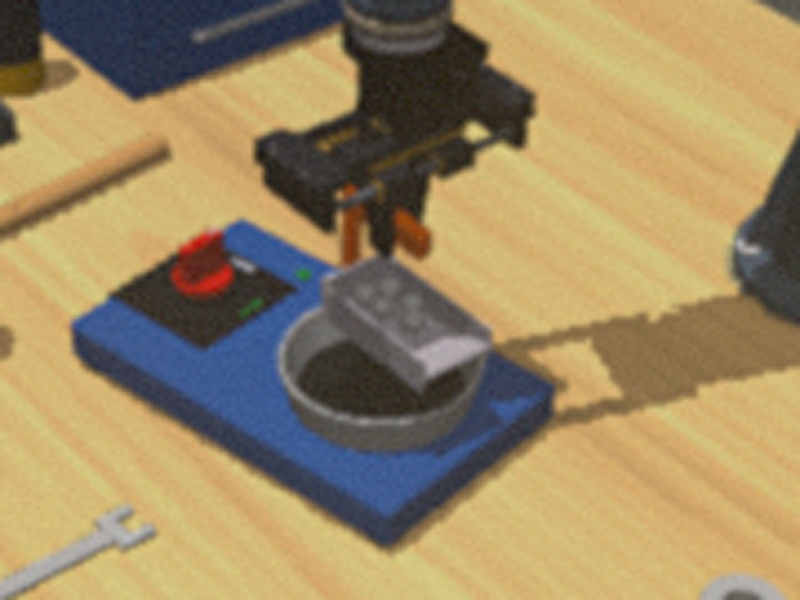

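>>> {"fn": "play_rows", "kwargs": {
  "steps": [
    [1,0.05,0.2,0.15,0],
    [1,0,0.34,0.2,0],
    [1,0,0.2,0.2,0],
    [1,0,0.1,0.1,0],
    [1,0,0,0.06,0]
  ]
}}

```text
clock: 9.43
position: [0.4609, -0.0897, 0.1739]
tool_rot: [-180.0, 0.1, 0.1]
force: [-0.4, -0.3, -5.0]
gripper_width: 0.0135
```

>>> {"fn": "play_rows", "kwargs": {
  "steps": [
    [1,0,0,0,0],
    [1,0,0,0,0]
  ]
}}

```text
clock: 9.6
position: [0.4609, -0.0886, 0.1746]
tool_rot: [-180.0, 0.0, 0.2]
force: [-0.2, 0.7, -4.1]
gripper_width: 0.0137
```

```bash
python3 - <<'E'
from h import *
np.set_printoptions(precision=4,suppress=True)
tgt([.461,-.088,.175])
for c in("scene","top"):
  for n,z in(("scoop_lip",.115),("dish",.085)):
    for r in finder.pinpoint(c,n)[:3]: print(c,n,round(r["score"],2),onz(c,r["at"],z))
E
```

```text
tool x heading 0.17 shift units [ 0.003 -0.02  -0.015] 9.6 [-0.2  0.7 -4.1] 0.013724059256308256
scene scoop_lip 0.91 [0.4054 0.5722 0.115 ]
scene scoop_lip 0.7 [ 0.4375 -0.0074  0.115 ]
scene scoop_lip 0.66 [0.6576 0.4903 0.115 ]
scene dish 0.7 [ 0.4565 -0.079   0.085 ]
scene dish 0.7 [ 0.4272 -0.1101  0.085 ]
scene dish 0.66 [ 0.7822 -0.0244  0.085 ]
top scoop_lip 0.85 [0.5863 0.4273 0.115 ]
top scoop_lip 0.63 [0.3935 0.4601 0.115 ]
top dish 0.85 [ 0.4606 -0.0672  0.085 ]
top dish 0.22 [ 0.4997 -0.265   0.085 ]
top dish 0.22 [ 0.7293 -0.1051  0.085 ]
```

>>> {"fn": "play_rows", "kwargs": {
  "steps": [
    [1,0,0,0.15,0],
    [1,0,0,0.15,0],
    [1,0,0,0.08,0],
    [1,0,-0.08,0.08,0],
    [1,0,0,0,0]
  ]
}}

```text
clock: 10.22
position: [0.4606, -0.0857, 0.1604]
tool_rot: [-179.9, 0.1, 0.2]
force: [0.4, 1.1, -4.1]
gripper_width: 0.0138
```

>>> {"fn": "play_rows", "kwargs": {
  "steps": [
    [1,0,-0.12,0.08,0],
    [1,0,-0.12,0.08,0],
    [1,0,-0.12,0.08,0],
    [1,0,0,0,0]
  ]
}}

```text
clock: 10.55
position: [0.462, -0.0778, 0.1548]
tool_rot: [179.6, -0.1, 0.4]
force: [-2.9, -7.5, 1.9]
gripper_width: 0.0133
```

```bash
python3 - <<'E'
from h import *
s=sensors.get_state();print(s["position"],s["force"],s["ft_torque"])
a=get_image("scene");b=get_image("top")
A=cv2.resize(a[110:230,250:410],(800,600),interpolation=cv2.INTER_CUBIC)[:,:,::-1]
cv2.imwrite("pics/g.png",A)
E
```

```text
[ 0.4620006  -0.07780021  0.15478319] [-2.92629708 -7.5184937   1.91406158] [-1.68548517  0.56564725 -0.07918125]
```

View pics/g.png

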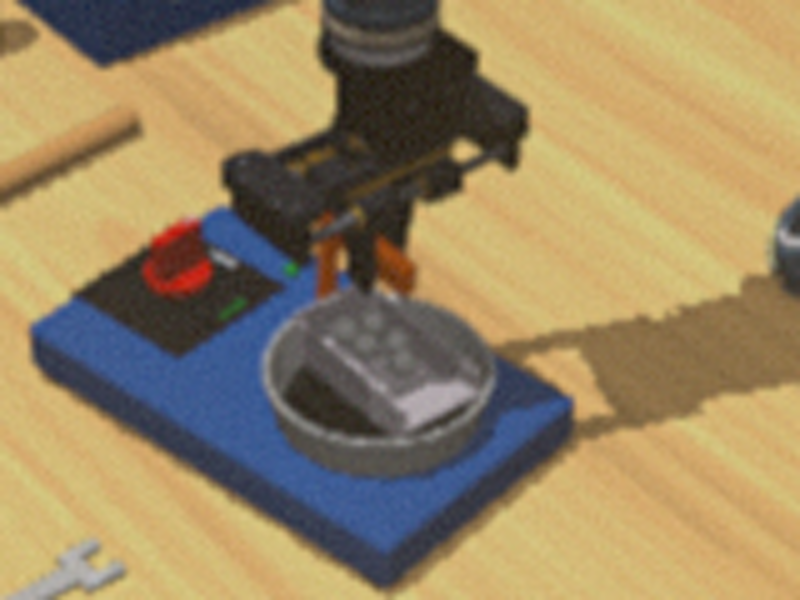

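>>> {"fn": "play_rows", "kwargs": {
  "steps": [
    [1,0,-0.12,-0.05,0],
    [1,0,-0.12,-0.06,0],
    [1,0,-0.12,-0.06,0],
    [1,0,-0.12,-0.06,0],
    [1,0,0,0,0]
  ]
}}

```text
clock: 11.07
position: [0.4624, -0.0638, 0.1627]
tool_rot: [179.6, -0.2, 0.4]
force: [-3.8, -9.3, 6.5]
gripper_width: 0.0138
```

```bash
python3 - <<'E'
from h import *
s=sensors.get_state();print(s["position"],s["force"],s["ft_torque"])
a=get_image("scene");b=get_image("top")
A=cv2.resize(a[110:230,250:410],(800,600),interpolation=cv2.INTER_CUBIC)[:,:,::-1]
cv2.imwrite("pics/h.png",A)
E
```

```text
[ 0.46238873 -0.06384857  0.16270528] [-3.81271048 -9.29260438  6.50990237] [-1.91322069  0.6461179  -0.11864001]
```

View pics/h.png

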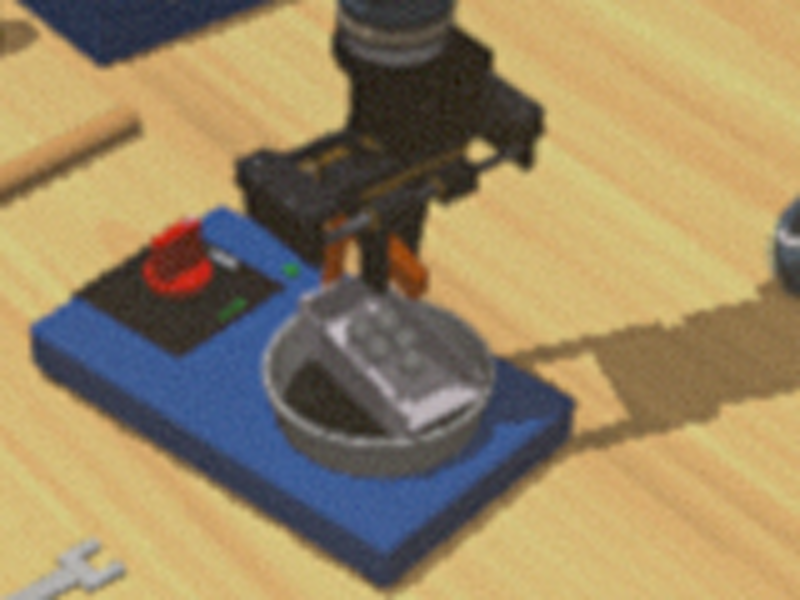

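>>> {"fn": "play_rows", "kwargs": {
  "steps": [
    [1,0,0.15,0,0],
    [1,0,0.15,0,0],
    [1,0,0.0,0.12,0],
    [1,0,0,0,0]
  ]
}}

```text
clock: 11.5
position: [0.4605, -0.0697, 0.1563]
tool_rot: [-179.9, 0.1, 0.2]
force: [-0.5, 0.8, -5.6]
gripper_width: 0.014
```

>>> {"fn": "play_rows", "kwargs": {
  "steps": [
    [1,0,0,0.1,0],
    [1,0,0,0.1,0],
    [1,0,0,0,0]
  ]
}}

```text
clock: 11.75
position: [0.461, -0.0698, 0.1504]
tool_rot: [-180.0, 0.0, 0.2]
force: [0.4, -0.2, -4.5]
gripper_width: 0.0139
```

```bash
python3 - <<'E'
from h import *
s=sensors.get_state();print(s["position"],s["force"],s["ft_torque"])
a=get_image("scene")
cv2.imwrite("pics/i.png",cv2.resize(a[140:215,290:390],(800,600),interpolation=cv2.INTER_CUBIC)[:,:,::-1])
E
```

```text
[ 0.46099326 -0.06982365  0.15041359] [ 0.4029764  -0.17944563 -4.54935289] [-0.14245953 -0.07020553 -0.03352356]
```

View pics/i.png

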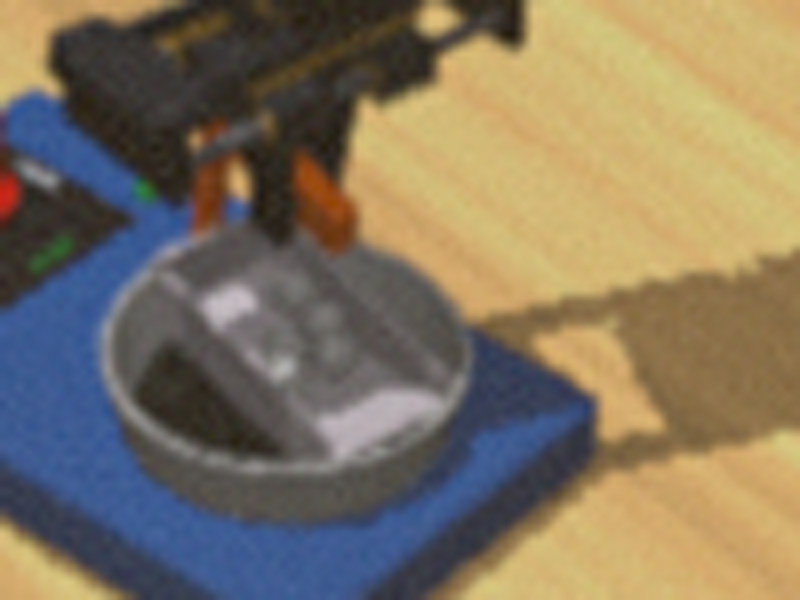

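>>> {"fn": "play_rows", "kwargs": {
  "steps": [
    [1,0,-0.2,-0.02,0],
    [1,0,-0.2,-0.04,0],
    [1,0,-0.2,-0.05,0],
    [1,0,-0.2,-0.05,0],
    [1,0,0,0,0]
  ]
}}

```text
clock: 12.22
position: [0.4619, -0.0471, 0.1574]
tool_rot: [179.8, -0.2, 0.3]
force: [-0.8, -5.4, 0.4]
gripper_width: 0.0137
```

>>> {"fn": "play_rows", "kwargs": {
  "steps": [
    [1,0,-0.15,-0.03,0],
    [1,0,-0.15,-0.03,0],
    [1,0,-0.15,-0.03,0],
    [1,0,-0.15,0,0],
    [1,0,0,0,0]
  ]
}}

```text
clock: 12.63
position: [0.462, -0.0297, 0.1607]
tool_rot: [179.7, -0.2, 0.3]
force: [-3.5, -7.3, 7.0]
gripper_width: 0.0138
```

```bash
python3 - <<'E'
from h import *
s=sensors.get_state();print(s["position"],s["force"],s["ft_torque"])
a=get_image("scene")
cv2.imwrite("pics/j.png",cv2.resize(a[130:205,290:390],(800,600),interpolation=cv2.INTER_CUBIC)[:,:,::-1])
E
```

```text
[ 0.46195199 -0.02970539  0.16065538] [-3.47626785 -7.31106014  7.02124097] [-1.54864593  0.57919817 -0.15342127]
```

View pics/j.png

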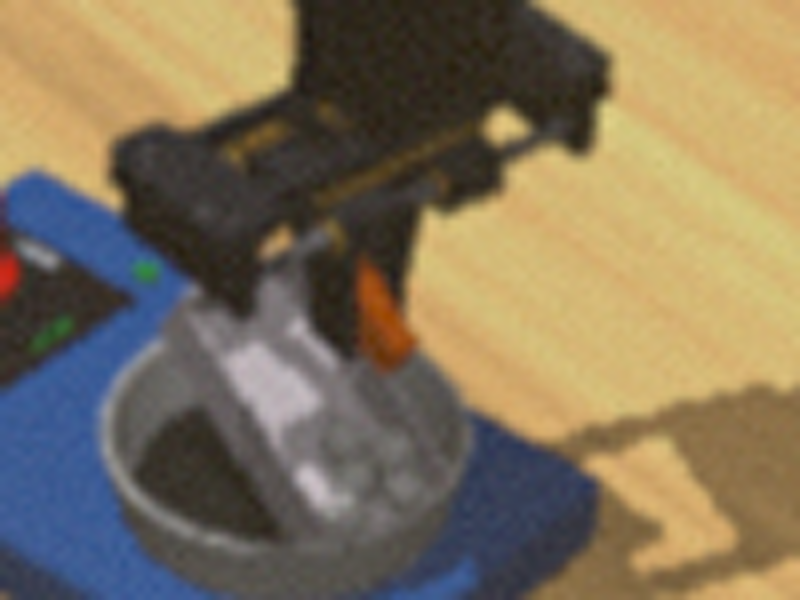

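>>> {"fn": "play_rows", "kwargs": {
  "steps": [
    [1,0,-0.15,-0.05,0],
    [1,0,-0.15,-0.04,0],
    [1,0,-0.15,-0.03,0],
    [1,0,-0.15,-0.03,0],
    [1,0,0,0,0]
  ]
}}

```text
clock: 13.1
position: [0.4619, -0.0109, 0.1641]
tool_rot: [179.8, -0.1, 0.3]
force: [-0.8, -5.6, -1.1]
gripper_width: 0.0134
```

```bash
python3 - <<'E'
from h import *
s=sensors.get_state();print(s["position"],s["force"],s["ft_torque"])
for i in range(1):
 for r in finder.regions_of("scene","ball0_center")[:9]: print(round(r["score"],2),r["box"])
for r in finder.pinpoint("scene","ball0_center")[:9]: print(round(r["score"],2),r["at"],onz("scene",r["at"],.085))
E
```

```text
[ 0.46186806 -0.01091932  0.16405156] [-0.76842423 -5.61984431 -1.08856631] [-1.24510207  0.0717155  -0.20196404]
0.53 [333.9, 186.2] [ 0.44970474 -0.03948493  0.085     ]
0.32 [360.0, 283.1] [0.64314038 0.30948463 0.085     ]
0.28 [323.6, 182.9] [ 0.46632919 -0.07352017  0.085     ]
```

>>> {"fn": "play_rows", "kwargs": {
  "steps": [
    [1,0,0.12,0,0],
    [1,0,0.15,0,0],
    [1,0,0.15,0,0],
    [1,0,0.15,0,0],
    [1,0,0.15,0,0]
  ]
}}

```text
clock: 13.62
position: [0.4607, -0.0319, 0.1629]
tool_rot: [-180.0, 0.0, 0.2]
force: [-0.0, 0.8, -3.7]
gripper_width: 0.0139
```

>>> {"fn": "play_rows", "kwargs": {
  "steps": [
    [1,0,0.15,0,0],
    [1,0,0.15,0,0],
    [1,0,0.15,0,0],
    [1,0,0,0,0],
    [1,0,0,0,0]
  ]
}}

```text
clock: 14.03
position: [0.4611, -0.0454, 0.1632]
tool_rot: [-180.0, -0.0, 0.1]
force: [-0.6, -0.1, -1.8]
gripper_width: 0.0137
```

>>> {"fn": "play_rows", "kwargs": {
  "steps": [
    [1,0,0.1,0,0],
    [1,0,0.1,0,0],
    [1,0,0.1,0,0],
    [1,0,0,0,0],
    [1,0,0,0,0]
  ]
}}

```text
clock: 14.45
position: [0.4611, -0.0543, 0.1632]
tool_rot: [-180.0, -0.0, 0.2]
force: [-0.1, 0.5, -3.5]
gripper_width: 0.0137
```

```bash
python3 - <<'E'
from h import *
s=sensors.get_state();print(s["position"],s["force"],s["ft_torque"])
a=get_image("scene");b=get_image("top")
A=cv2.resize(a[130:205,290:390],(800,600),interpolation=cv2.INTER_CUBIC)[:,:,::-1]
cv2.imwrite("pics/k.png",A)
E
```

```text
[ 0.46109113 -0.05432062  0.16316224] [-0.13256815  0.53925726 -3.47989573] [0.04154879 0.06046493 0.07206352]
```

View pics/k.png

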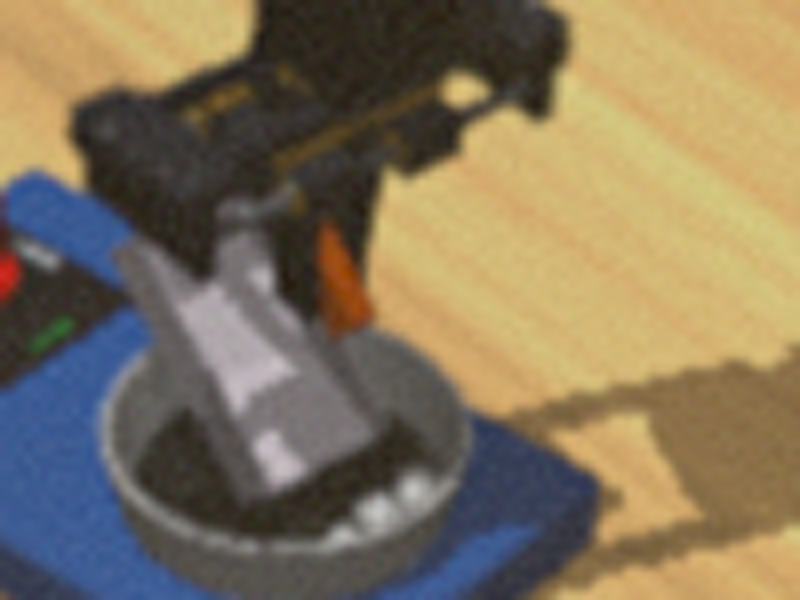

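>>> {"fn": "play_rows", "kwargs": {
  "steps": [
    [1,0,0,-0.2,0],
    [1,0,0,-0.4,0],
    [1,0,0,-0.6,0],
    [1,0,0,-0.6,0],
    [1,0.1,-0.3,-0.5,0]
  ]
}}

```text
clock: 14.97
position: [0.464, -0.0459, 0.2336]
tool_rot: [179.9, -0.0, 0.1]
force: [0.7, -0.3, -2.1]
gripper_width: 0.014
```

>>> {"fn": "play_rows", "kwargs": {
  "steps": [
    [1,0.1,-0.6,0,0],
    [1,0.1,-0.9,0,0],
    [1,0.1,-0.9,0,0],
    [1,0.1,-0.9,0,0],
    [1,0,-0.9,0,0]
  ]
}}

```text
clock: 15.38
position: [0.4761, 0.0822, 0.2328]
tool_rot: [-180.0, -0.1, 0.2]
force: [0.8, 0.6, -2.9]
gripper_width: 0.014
```

>>> {"fn": "play_rows", "kwargs": {
  "steps": [
    [1,0,-0.9,0,0],
    [1,0,-0.9,0,0],
    [1,0,-0.9,0,0],
    [1,0,-0.9,0,0],
    [1,0,-0.6,0,0]
  ]
}}

```text
clock: 15.8
position: [0.4747, 0.2094, 0.2326]
tool_rot: [-179.9, -0.0, 0.3]
force: [0.4, -0.3, -3.5]
gripper_width: 0.0135
```

>>> {"fn": "play_rows", "kwargs": {
  "steps": [
    [1,0,-0.3,0.5,0],
    [1,0,0,1,0],
    [1,0,0,1,0],
    [1,0,0,0.8,0],
    [1,0,0,0.3,0]
  ]
}}

```text
clock: 16.22
position: [0.4727, 0.2157, 0.1215]
tool_rot: [179.9, 0.3, 0.2]
force: [0.2, -1.0, -2.8]
gripper_width: 0.0136
```

```bash
python3 - <<'E'
from h import *
tgt([.475,.225,.1017])
for c in("scene","top"):
 for n in("scoop_grip","scoop_lip"):
  for r in finder.pinpoint(c,n)[:4]: print(c,n,round(r["score"],2),np.round(r["at"],1),onz(c,r["at"],.12 if "grip" in n else .03).round(3))
E
```

```text
tool x heading 0.22 shift units [ 0.08  -0.311  0.658] 16.2167 [ 0.2 -1.  -2.8] 0.01364431823237459
scene scoop_grip 0.9 [379.2 306.3] [0.672 0.409 0.12 ]
scene scoop_grip 0.81 [498.4 258.4] [0.311 0.495 0.12 ]
scene scoop_grip 0.62 [329.2 159.5] [ 0.401 -0.127  0.12 ]
scene scoop_lip 0.84 [500.8 297. ] [0.339 0.551 0.03 ]
scene scoop_lip 0.78 [404.3 329.7] [0.621 0.46  0.03 ]
scene scoop_lip 0.57 [330.9 188.4] [ 0.424 -0.086  0.03 ]
scene scoop_lip 0.15 [339.8 193.3] [ 0.416 -0.047  0.03 ]
top scoop_grip 0.84 [206.5 171.1] [0.64  0.391 0.12 ]
top scoop_grip 0.66 [171.7 276.7] [0.28  0.484 0.12 ]
top scoop_lip 0.8 [164.2 263.8] [0.329 0.546 0.03 ]
top scoop_lip 0.6 [193.4 187.3] [0.605 0.462 0.03 ]
```

>>> {"fn": "play_rows", "kwargs": {
  "steps": [
    [1,0,0,0.3,0],
    [1,0,0,0.2,0],
    [1,0,0,0.15,0],
    [1,0,0,0.1,0],
    [1,0,0,0,0]
  ]
}}

```text
clock: 16.83
position: [0.4748, 0.2158, 0.1011]
tool_rot: [180.0, 0.1, 0.2]
force: [-0.1, 0.4, -2.5]
gripper_width: 0.0137
```

>>> {"fn": "play_rows", "kwargs": {
  "steps": [
    [1,0,0,0.1,0],
    [1,0,0,0,0]
  ]
}}

```text
clock: 17.0
position: [0.4755, 0.216, 0.0988]
tool_rot: [-180.0, -0.0, 0.2]
force: [-0.4, -0.1, -0.2]
gripper_width: 0.0139
```

Just at contact. Press and pull back along the arc.

>>> {"fn": "play_rows", "kwargs": {
  "steps": [
    [1,0,0,0.1,0],
    [1,0,0.1,0.1,0],
    [1,0,0.15,0.02,0],
    [1,0,0.15,0.02,0],
    [1,0,0,0,0]
  ]
}}

```text
clock: 17.42
position: [0.4766, 0.2046, 0.096]
tool_rot: [-179.9, -0.3, 0.1]
force: [-6.1, 0.4, 30.0]
gripper_width: 0.0138
```

>>> {"fn": "play_rows", "kwargs": {
  "steps": [
    [1,0,0.15,0.02,0],
    [1,0,0.15,0.02,0],
    [1,0,0.15,0.03,0],
    [1,0,0.15,0.03,0],
    [1,0,0,0,0]
  ]
}}

```text
clock: 17.83
position: [0.4766, 0.1851, 0.0924]
tool_rot: [180.0, -0.2, 0.2]
force: [-4.4, -3.5, 27.6]
gripper_width: 0.0138
```

>>> {"fn": "play_rows", "kwargs": {
  "steps": [
    [1,0,0.15,0.04,0],
    [1,0,0.15,0.05,0],
    [1,0,0.15,0.05,0],
    [1,0,0.15,0.06,0],
    [1,0,0,0,0]
  ]
}}

```text
clock: 18.25
position: [0.4765, 0.1659, 0.0855]
tool_rot: [179.9, -0.2, 0.3]
force: [-4.2, -8.5, 23.4]
gripper_width: 0.0136
```

>>> {"fn": "play_rows", "kwargs": {
  "steps": [
    [1,0,0.15,0.06,0],
    [1,0,0.15,0.07,0],
    [1,0,0.15,0.07,0],
    [1,0,0.1,0.06,0],
    [1,0,0,0,0]
  ]
}}

```text
clock: 18.67
position: [0.4761, 0.1491, 0.0766]
tool_rot: [179.8, -0.1, 0.3]
force: [-2.6, -8.1, 16.2]
gripper_width: 0.0137
```

>>> {"fn": "play_rows", "kwargs": {
  "steps": [
    [1,0,0.05,0.08,0],
    [1,0,0.05,0.06,0],
    [1,0,0,0,0]
  ]
}}

```text
clock: 18.92
position: [0.476, 0.1457, 0.0736]
tool_rot: [179.8, -0.1, 0.3]
force: [-3.8, -11.7, 24.2]
gripper_width: 0.0133
```

>>> {"fn": "play_rows", "kwargs": {
  "steps": [
    [1,0,0,0.08,0],
    [1,0,0,0,0]
  ]
}}

```text
clock: 19.08
position: [0.476, 0.146, 0.0722]
tool_rot: [179.8, -0.1, 0.3]
force: [-6.5, -10.8, 34.0]
gripper_width: 0.0133
```

>>> {"fn": "play_rows", "kwargs": {
  "steps": [
    [-1,0,0,0,0],
    [-1,0,0,0,0],
    [-1,0,0,0,0],
    [-1,0,0,0,0],
    [-1,0,0,0,0]
  ]
}}

```text
clock: 19.5
position: [0.4753, 0.1485, 0.0677]
tool_rot: [180.0, 0.0, 0.2]
force: [0.4, 0.1, 0.2]
gripper_width: 0.0392
```

>>> {"fn": "play_rows", "kwargs": {
  "steps": [
    [-1,0,0,0,0],
    [-1,0,0,-0.5,0],
    [-1,0,0,-1,0],
    [-1,0,0,-1,0],
    [-1,0,0,-1,0]
  ]
}}

```text
clock: 19.92
position: [0.4747, 0.1485, 0.1735]
tool_rot: [180.0, 0.1, 0.2]
force: [0.3, -0.5, 0.2]
gripper_width: 0.0725
```

>>> {"fn": "play_rows", "kwargs": {
  "steps": [
    [-1,0,0,-1,0],
    [-1,0,1,-0.5,0],
    [-1,0,1,0,0],
    [-1,0,1,0,0],
    [-1,0,1,0,0]
  ]
}}

```text
clock: 20.33
position: [0.4757, 0.0276, 0.2183]
tool_rot: [180.0, -0.0, 0.3]
force: [0.8, 0.7, -0.3]
gripper_width: 0.087
```

```bash
python3 - <<'E'
from h import *
a=get_image("scene");b=get_image("top")
A=cv2.resize(a[150:290,250:440],(800,590),interpolation=cv2.INTER_CUBIC)[:,:,::-1]
cv2.imwrite("pics/l.png",A)
tgt([.497,-.256,.17])
for c in("scene","top"):
 for n,z in(("scoop_grip",.098),("scoop_lip",.018),("knob_grip",.091)):
  for r in finder.pinpoint(c,n)[:4]: print(c,n,round(r["score"],2),np.round(r["at"],1),onz(c,r["at"],z).round(3))
h=cv2.cvtColor(b,cv2.COLOR_RGB2HSV);m=((h[...,0]<8)|(h[...,0]>172))&(h[...,1]>150)&(h[...,2]>120)
m[:190]=0;m[230:]=0;m[:,:370]=0;m[:,420:]=0
v,u=np.nonzero(m);P=np.array([onz("top",q,.1)[:2] for q in zip(u,v)]);e,w=np.linalg.eigh(np.cov(P.T));print(len(u),P.mean(0),e**.5,np.degrees(np.arctan2(w[1,1],w[0,1])))
E
```

```text
tool x heading -0.05 shift units [0.698 9.369 1.612] 20.4333 [ 0.8  0.  -0. ] 0.08692119527918053
scene scoop_grip 0.87 [363.9 215.8] [0.474 0.135 0.098]
scene scoop_grip 0.68 [503.  257.7] [0.279 0.494 0.098]
scene scoop_grip 0.68 [380.8 303.8] [0.651 0.397 0.098]
scene scoop_grip 0.3 [294.8 290.5] [0.799 0.231 0.098]
scene scoop_lip 0.97 [406.  330.1] [0.611 0.46  0.018]
scene scoop_lip 0.94 [381.  248.6] [0.469 0.216 0.018]
scene scoop_lip 0.58 [504.1 297.2] [0.322 0.554 0.018]
scene knob_grip 0.64 [284.7 158.4] [ 0.497 -0.257  0.091]
scene knob_grip 0.45 [336.1 194.7] [0.475 0.003 0.091]
scene knob_grip 0.23 [324.5 182.6] [ 0.467 -0.067  0.091]
top scoop_grip 0.88 [204.2 168.9] [0.654 0.406 0.098]
top scoop_grip 0.68 [172.7 273.6] [0.291 0.489 0.098]
top scoop_grip 0.47 [279.4 219.7] [0.473 0.138 0.098]
top scoop_lip 0.72 [197.  185.9] [0.613 0.453 0.018]
top scoop_lip 0.59 [163.2 265. ] [0.325 0.554 0.018]
top scoop_lip 0.55 [261.1 223.4] [0.474 0.213 0.018]
top scoop_lip 0.39 [281.1 217. ] [0.497 0.141 0.018]
top knob_grip 0.68 [396.3 209.1] [ 0.511 -0.264  0.091]
101 [ 0.49500306 -0.25177667] [0.0111295  0.01360175] 110.79196446819263
```

View pics/l.png

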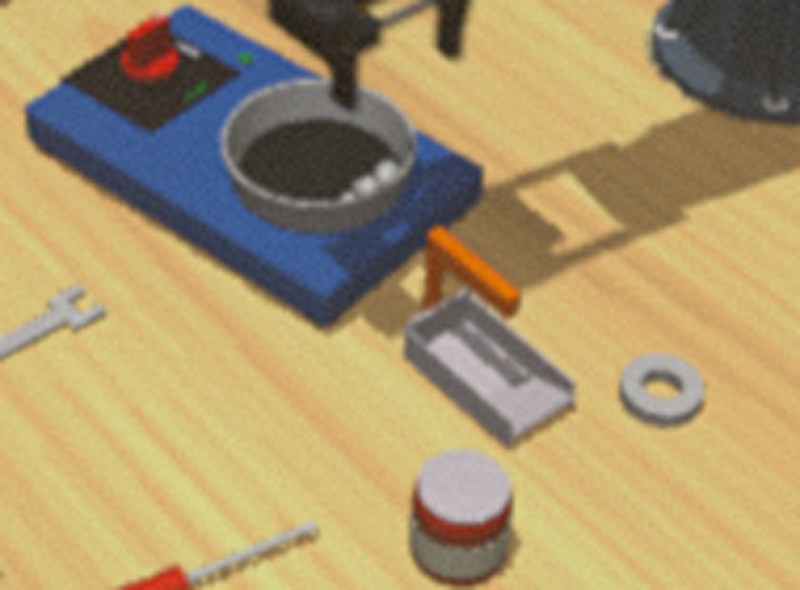

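```bash
python3 - <<'E'
from h import *
b=get_image("top").astype(int);a=get_image("scene").astype(int)
print("top R cols384");print(b[203:224,384:404,0])
print("scene R");print(a[148:172,272:296,0])
for yaw in(-80,-60,-40,-20,0,12,20,40,60,80):
  t=np.radians(yaw);d=np.array([np.cos(t),np.sin(t)])*.021
  print(yaw,[np.round(proj(c,[.497+s*d[0],-.257+s*d[1],.104]),1).tolist() for c in("top","scene") for s in(-1,1)])
E
```

```text
top R cols384
[[ 59  61  60  56  62  61  59  57  56  57  56  58  56  59  59  59  56  59
   54  55]
 [ 57  63  57  58  58  60  60  59  61  59  60  62  55  59  55  62  59  58
   57  60]
 [ 57  59  60  60  60  57  60  57  57  59  60  57  58  58  56  56  56  53
   57  59]
 [ 55  59  55  62  59  57  55  59  74  98 100  92  68  57  59  58  60  54
   51  56]
 [ 63  64  62  58  62  58  65  66 116 170 172 157  90  59  60  55  55  59
   57  58]
 [ 61  60  65  61  60  75 110 117 118 162 172 162 130  97  68  60  57  55
   59  57]
 [ 61  63  62  61  82 136 164 125  94 153 170 171 166 156 116  67  62  57
   57  57]
 [ 63  60  59  73 130 172 154  83  65 128 171 172 162 147 163 118  54  54
   56  55]
 [ 59  58  60 109 157 171 158 105  54 118 172 173 163 145 172 154  68  55
   57  54]
 [ 62  60  68 126 173 170 162 118  58 113 167 172 165 161 172 163 117  58
   53  60]
 [ 59  58  69 120 171 170 170 152  80  98 157 171 168 166 174 172 151  55
   59  56]
 [ 60  64  70 128 173 172 171 156  83  77 135 171 171 167 169 173 154  60
   57  59]
 [ 59  64  77 132 173 171 172 161 106  57 119 171 167 160 141 170 
[... 3115 characters left out ...]
 59  58  63  54]]
-80 [[388.9, 213.5], [401.0, 211.4], [288.8, 157.9], [280.4, 153.0]]
-60 [[389.7, 215.5], [400.2, 209.4], [290.0, 156.8], [279.2, 154.0]]
-40 [[391.1, 217.1], [398.7, 207.8], [290.5, 155.6], [278.6, 155.2]]
-20 [[393.0, 218.1], [396.8, 206.8], [290.4, 154.3], [278.8, 156.5]]
0 [[395.2, 218.5], [394.7, 206.4], [289.5, 153.2], [279.6, 157.6]]
12 [[396.4, 218.4], [393.5, 206.5], [288.7, 152.7], [280.4, 158.2]]
20 [[397.3, 218.1], [392.6, 206.8], [288.0, 152.4], [281.1, 158.5]]
40 [[399.1, 217.1], [390.8, 207.8], [286.2, 151.9], [282.9, 159.0]]
60 [[400.4, 215.4], [389.5, 209.4], [284.1, 151.9], [285.0, 159.0]]
80 [[401.0, 213.5], [388.8, 211.4], [282.1, 152.2], [287.1, 158.6]]
```

>>> {"fn": "play_rows", "kwargs": {
  "steps": [
    [-1,0.07,0.94,0,0],
    [-1,0.07,0.94,0,0],
    [-1,0.07,0.94,0,0],
    [-1,0.07,0.94,0,0],
    [-1,0.07,0.94,0,0]
  ]
}}

```text
clock: 21.25
position: [0.4869, -0.113, 0.2181]
tool_rot: [-180.0, -0.0, 0.3]
force: [0.7, 0.0, -0.6]
gripper_width: 0.0868
```

>>> {"fn": "play_rows", "kwargs": {
  "steps": [
    [-1,0.07,0.94,0,0],
    [-1,0.07,0.94,0,0],
    [-1,0.07,0.94,0,0],
    [-1,0.07,0.94,0,0],
    [-1,0.07,0.94,0,0]
  ]
}}

```text
clock: 21.67
position: [0.498, -0.2541, 0.2179]
tool_rot: [-180.0, 0.0, 0.3]
force: [0.4, 0.7, 0.4]
gripper_width: 0.0873
```

>>> {"fn": "play_rows", "kwargs": {
  "steps": [
    [-0.2,0,0,0,1],
    [-0.2,0,0,0,1],
    [-0.2,0,0,0,1],
    [-0.2,0,0,0,1],
    [-0.2,0,0,0,1]
  ]
}}

```text
clock: 22.08
position: [0.498, -0.2529, 0.2178]
tool_rot: [-180.0, 0.0, -30.0]
force: [0.5, 1.4, 1.2]
gripper_width: 0.0615
```

>>> {"fn": "play_rows", "kwargs": {
  "steps": [
    [-0.2,0,0,0,1],
    [-0.2,0,0,0,1],
    [-0.2,0,0,0,1],
    [-0.2,0,0,0,1],
    [-0.2,0,0,0,1]
  ]
}}

```text
clock: 22.5
position: [0.498, -0.2527, 0.2179]
tool_rot: [180.0, 0.0, -60.0]
force: [0.6, 0.6, -0.5]
gripper_width: 0.0527
```

>>> {"fn": "play_rows", "kwargs": {
  "steps": [
    [-0.2,0,0,0,1],
    [-0.2,0,0,0,1],
    [-0.2,0,0,0,0.8],
    [-0.2,0,0,0,0],
    [-0.2,0,0,0,0]
  ]
}}

```text
clock: 22.92
position: [0.498, -0.2529, 0.218]
tool_rot: [180.0, 0.0, -76.4]
force: [-0.5, -0.6, -0.7]
gripper_width: 0.0522
```

```bash
python3 - <<'E'
from h import *
tgt([.497,-.257,.076]);print(sensors.get_state()["joint_positions"].round(1))
E
```

```text
tool x heading -76.42 shift units [0.126 0.064 4.732] 22.9167 [-0.5 -0.6 -0.7] 0.05220524963261954
[-38.4  25.4  92.    0.   62.6  38. ]
```

>>> {"fn": "play_rows", "kwargs": {
  "steps": [
    [-0.2,0.12,0.06,0.9,0.25],
    [-0.2,0,0,1,0],
    [-0.2,0,0,1,0],
    [-0.2,0,0,1,0],
    [-0.2,0,0,0.6,0]
  ]
}}

```text
clock: 23.33
position: [0.4957, -0.2562, 0.0803]
tool_rot: [179.9, 0.2, -78.0]
force: [-0.5, 0.4, -0.8]
gripper_width: 0.0525
```

>>> {"fn": "play_rows", "kwargs": {
  "steps": [
    [-0.2,0,0,0.22,0],
    [1,0,0,0,0],
    [1,0,0,0,0],
    [1,0,0,0,0],
    [1,0,0,0,0]
  ]
}}

```text
clock: 23.75
position: [0.4978, -0.2582, 0.078]
tool_rot: [-179.9, -0.1, -78.1]
force: [-0.4, 0.6, 0.1]
gripper_width: 0.0332
```

>>> {"fn": "play_rows", "kwargs": {
  "steps": [
    [1,0,0,0,0],
    [1,0,0,0,0],
    [1,0,0,0,0],
    [1,0,0,0,0],
    [1,0,0,0,0]
  ]
}}

```text
clock: 24.17
position: [0.4975, -0.2587, 0.0773]
tool_rot: [-179.9, -0.2, -78.1]
force: [-0.7, -2.7, 4.7]
gripper_width: 0.0127
```

>>> {"fn": "play_rows", "kwargs": {
  "steps": [
    [1,0,0,0,0],
    [1,0,0,0,0],
    [1,0,0,0,0]
  ]
}}

```text
clock: 24.42
position: [0.4975, -0.2587, 0.077]
tool_rot: [-179.9, -0.1, -78.1]
force: [-0.1, -5.4, 4.3]
gripper_width: 0.013
```

>>> {"fn": "play_rows", "kwargs": {
  "steps": [
    [1,0.05,0,0.1,0],
    [1,0,0,0.1,0],
    [1,0,0,0.1,0],
    [1,0,0,0.08,0],
    [1,0,0,0,0]
  ]
}}

```text
clock: 24.83
position: [0.4977, -0.2589, 0.0689]
tool_rot: [-179.9, -0.1, -78.1]
force: [-5.3, 1.0, 29.9]
gripper_width: 0.0129
```

>>> {"fn": "play_rows", "kwargs": {
  "steps": [
    [1,0,0,0,0.5],
    [1,0,0,0,0.8],
    [1,0,0,0,0.9],
    [1,0,0,0,0.9],
    [1,0,0,0,0.9]
  ]
}}

```text
clock: 25.25
position: [0.4977, -0.2585, 0.0689]
tool_rot: [-179.9, -0.0, -102.3]
force: [-3.8, 2.0, 29.9]
gripper_width: 0.0124
```

>>> {"fn": "play_rows", "kwargs": {
  "steps": [
    [1,0,0,0,0.9],
    [1,0,0,0,0.9],
    [1,0,0,0,0.9],
    [1,0,0,0,0.9],
    [1,0,0,0,0.9]
  ]
}}

```text
clock: 25.67
position: [0.4978, -0.2582, 0.0689]
tool_rot: [-179.9, 0.1, -129.3]
force: [-3.1, 3.8, 28.9]
gripper_width: 0.0127
```

>>> {"fn": "play_rows", "kwargs": {
  "steps": [
    [1,0,0,0,0.9],
    [1,0,0,0,0.9],
    [1,0,0,0,0.9],
    [1,0,0,0,0.9],
    [1,0,0,0,0.9]
  ]
}}

```text
clock: 26.08
position: [0.4981, -0.2581, 0.0689]
tool_rot: [-179.9, 0.1, -156.3]
force: [-2.7, 2.7, 28.4]
gripper_width: 0.0126
```

>>> {"fn": "play_rows", "kwargs": {
  "steps": [
    [1,0,0,0,0.3],
    [1,0,0,0,0.2],
    [1,0,0,0,0],
    [1,0,0,0,0]
  ]
}}

```text
clock: 26.42
position: [0.4981, -0.2581, 0.0689]
tool_rot: [-179.9, 0.1, -159.1]
force: [-2.6, 2.9, 29.0]
gripper_width: 0.0126
```

```bash
python3 - <<'E'
from h import *
s=sensors.get_state();print({k:np.round(s[k],3) for k in("position","tool_rot","force","ft_torque","joint_positions","gripper_width")})
E
```

```text
{'position': array([ 0.498, -0.258,  0.069]), 'tool_rot': array([-1.79946e+02,  1.28000e-01, -1.59057e+02]), 'force': array([-2.61 ,  2.852, 29.038]), 'ft_torque': array([0.692, 0.756, 0.073]), 'joint_positions': array([-38.845,  38.063,  98.462,   0.122,  43.365, 120.124]), 'gripper_width': np.float64(0.013)}
```

>>> {"fn": "play_rows", "kwargs": {
  "steps": [
    [1,0,0,0,0.4],
    [1,0,0,0,0.4],
    [1,0,0,0,0.3],
    [1,0,0,0,0]
  ]
}}

```text
clock: 26.75
position: [0.4982, -0.2583, 0.0689]
tool_rot: [-179.9, 0.1, -165.5]
force: [-2.7, 2.7, 28.5]
gripper_width: 0.0134
```

```bash
python3 - <<'E'
from h import *
s=sensors.get_state();print({k:np.round(s[k],3) for k in("tool_rot","force","ft_torque")})
E
```

```text
{'tool_rot': array([-1.79896e+02,  9.30000e-02, -1.65470e+02]), 'force': array([-2.712,  2.658, 28.484]), 'ft_torque': array([0.722, 0.663, 0.894])}
```

>>> {"fn": "play_rows", "kwargs": {
  "steps": [
    [1,0,0,-0.15,-0.2],
    [1,0,0,-0.15,0],
    [1,0,0,-0.08,0],
    [-0.2,0,0,0,0],
    [-0.2,0,0,0,0]
  ]
}}

```text
clock: 27.17
position: [0.4963, -0.2574, 0.0757]
tool_rot: [179.8, -0.1, -164.5]
force: [-0.4, 0.2, 0.1]
gripper_width: 0.0201
```

>>> {"fn": "play_rows", "kwargs": {
  "steps": [
    [-0.2,0,0,0,0],
    [-0.2,0,0,0,0],
    [-0.2,0,0,-0.5,0],
    [-0.2,0,0,-1,0],
    [-0.2,0,0,-1,0]
  ]
}}

```text
clock: 27.58
position: [0.4955, -0.2578, 0.1503]
tool_rot: [179.7, -0.2, -164.5]
force: [0.2, 0.1, 0.2]
gripper_width: 0.049
```

>>> {"fn": "play_rows", "kwargs": {
  "steps": [
    [-0.2,0,0,-1,0],
    [-0.2,0,0,-1,0],
    [-0.2,0,0,-0.5,0],
    [-0.2,0,0,0,0],
    [-0.2,0,0,0,0]
  ]
}}

```text
clock: 28.0
position: [0.4969, -0.2588, 0.2265]
tool_rot: [-180.0, 0.0, -164.5]
force: [-0.6, 0.4, -0.0]
gripper_width: 0.0525
```

>>> {"fn": "play_rows", "kwargs": {
  "steps": [
    [-0.2,0.9,0,0,0],
    [-0.2,0.9,0,0,0],
    [-0.2,0.9,0,0,0],
    [-0.2,0,0,0,0],
    [-0.2,0,0,0,0]
  ]
}}

```text
clock: 28.42
position: [0.4172, -0.2798, 0.2245]
tool_rot: [179.7, -0.1, -164.6]
force: [-0.4, 0.4, -0.6]
gripper_width: 0.0522
```

```bash
python3 - <<'E'
from h import *
b=get_image("top").astype(int);a=get_image("scene")
print(sensors.get_state()["position"],sensors.get_state()["force"])
print(b[203:224,384:404,0])
for c in("scene","top"):
 for n,z in(("scoop_grip",.098),("scoop_lip",.018),("ball0_center",.062),("knob_grip",.091)):
  for r in finder.pinpoint(c,n)[:6]: print(c,n,round(r["score"],2),onz(c,r["at"],z).round(3))
# bright blobs in the dish (top view)
C=proj("top",[.461,-.073,.062]);print(C);g=b.mean(2).astype(int)
print(g[int(C[1])-12:int(C[1])+13,int(C[0])-24:int(C[0])-4])
E
```

```text
[ 0.41911383 -0.28022679  0.22531008] [-0.2469789  -0.2044347   0.05100356]
[[ 60  62  60  59  58  61  58  62  54  25  11  21  48  64  62  61  65  62
   65  60]
 [ 65  59  60  59  62  57  62  61  59  42   7  27  37  66  63  60  64  64
   61  64]
 [ 64  63  60  60  59  59  61  57  60  52  54  48  37  35  45  45  52  63
   59  59]
 [ 61  64  60  61  59  63  60  57  59  59  61  54  46  39  40  31  29  48
   59  61]
 [ 59  64  60  59  62  61  64  81  99  98  94  86  77  57  67  54  50  34
   58  69]
 [ 61  62  61  56  58  79 113 148 171 173 168 153 138  64  66  63  53  53
   67  71]
 [ 62  59  57  66  85 136 172 173 172 175 173 171 155  99  91  80  74  70
   68  65]
 [ 62  64  55  77 133 171 172 174 171 170 172 163 110  75  62  62  67  68
   67  67]
 [ 64  62  57 109 161 172 166 171 163 149 163 151  38  51  64  74  69  71
   69  69]
 [ 61  61  68 128 170 154 135 165 169 173 174 152  59  59  70  66  70  69
   71  72]
 [ 61  61  69 126 157 135 168 172 171 164 162 139  83  72  67  70  67  70
   72  73]
 [ 63  59  65 108 129  97 145 159 168 155 124  74  71  68  72  70  68  70
   70  65]
 [ 6
[... 2953 characters left out ...]
  59  60
   55  45]
 [ 80  79  79  79  78  74  72  74  74  71  74  73  68  64  64  64  64  58
   55  52]
 [ 83  79  75  76  78  79  75  77  73  71  72  69  69  70  67  66  61  61
   60  54]
 [ 84  82  79  81  74  76  80  79  73  75  70  70  66  70  71  64  65  64
   61  58]
 [ 81  82  79  77  77  80  77  77  73  75  73  70  74  72  70  68  69  64
   62  62]
 [ 85  80  82  79  80  79  81  79  77  76  73  75  75  71  74  66  71  69
   62  59]
 [ 84  85  84  79  83  81  75  80  75  77  75  77  73  71  71  70  66  71
   66  63]
 [ 88  84  82  82  84  79  80  80  76  80  79  74  72  74  71  76  74  71
   69  68]
 [ 87  88  84  85  81  80  79  76  79  76  78  78  74  76  75  70  70  71
   71  68]]
```

>>> {"fn": "play_rows", "kwargs": {
  "steps": [
    [-0.2,-0.24,0.5,-0.5,0],
    [-0.2,-0.24,1,-0.5,0],
    [-0.2,-0.24,1,0,0],
    [-0.2,-0.24,1,0,0],
    [-0.2,-0.24,1,0,0]
  ]
}}

```text
clock: 29.33
position: [0.4177, -0.1397, 0.2569]
tool_rot: [-180.0, 0.1, -164.5]
force: [0.6, -0.4, -0.3]
gripper_width: 0.0522
```

>>> {"fn": "play_rows", "kwargs": {
  "steps": [
    [-0.2,-0.24,1,0,0],
    [-0.2,-0.24,1,0,0],
    [-0.2,-0.24,1,0,0],
    [-0.2,-0.24,1,0,0],
    [-0.2,-0.24,1,0,0]
  ]
}}

```text
clock: 29.75
position: [0.4121, 0.0148, 0.2567]
tool_rot: [-180.0, 0.0, -164.5]
force: [1.0, -0.5, -0.3]
gripper_width: 0.0522
```

>>> {"fn": "play_rows", "kwargs": {
  "steps": [
    [-0.2,-0.24,1,0,0],
    [-0.2,-0.24,1,0,0],
    [-0.2,-0.24,1,0,0],
    [-0.2,-0.24,1,0,0],
    [-0.2,-0.24,1,0,0]
  ]
}}

```text
clock: 30.17
position: [0.4065, 0.1412, 0.256]
tool_rot: [177.7, 0.7, -162.4]
force: [-0.5, -0.6, -0.2]
gripper_width: 0.0519
```

>>> {"fn": "play_rows", "kwargs": {
  "steps": [
    [-0.2,-0.24,1,0,0],
    [-0.2,-0.24,1,0,0],
    [-0.2,-0.24,1,0,0],
    [-0.2,-0.24,0.5,0,0],
    [-0.2,0,0,0,0]
  ]
}}

```text
clock: 30.58
position: [0.4045, 0.2013, 0.2571]
tool_rot: [173.9, 2.1, -159.4]
force: [-0.3, -0.0, 0.4]
gripper_width: 0.0521
```

```bash
python3 - <<'E'
from h import *
b=get_image("top").astype(int)
print(sensors.get_state()["position"],sensors.get_state()["force"])
print("knob");print(b[205:222,385:403,0])
g=b.mean(2).astype(int);print("dish");print(g[202:246,318:342])
for r in finder.pinpoint("top","ball0_center")[:8]: print(round(r["score"],2),np.round(r["at"],1),onz("top",r["at"],.062).round(3))
E
```

```text
[0.40436395 0.20045198 0.25694529] [-0.86281526  0.9152957  -0.24242444]
knob
[[ 54  54  54  57  55  54  56  54  57  57  52  57  52  53  53  54  52  54]
 [ 62  58  56  59  58  56  56  52  55  56  57  51  52  55  56  52  52  56]
 [ 58  56  57  59  55  60  81  94  94  91  81  78  55  56  50  56  50  49]
 [ 56  54  58  59  75 106 141 163 166 161 150 136  90  57  70  70  50  55]
 [ 55  54  54  78 130 166 167 166 165 165 164 162 146 101 122 122  54  52]
 [ 56  58  73 126 166 168 167 162 161 163 159 151 160 168 166 148  62  59]
 [ 54  55 101 155 164 158 163 157 139 156 165 168 165 166 163 150  92  49]
 [ 51  60 120 163 148 128 155 164 163 165 167 164 161 158 153 130  72  55]
 [ 56  68 119 149 129 161 163 165 159 164 158 154 134  91  84  98  49  53]
 [ 54  65 101 123  91 136 150 163 155 147 117  75  66  78 122 147  57  56]
 [ 56  58  86 101  63 115 152 130  80  60  75  92  97 116 139 143  54  53]
 [ 59  50  72  99  60  60  67  77  90  97 111 112 119 141 158 119  55  54]
 [ 55  45  51  84  86  77  95 113 116 126 122 126 139 165 148  93  53  50]
 [ 53  50  28  66 108 113 117 124 142 165 165 165 165 156 112  52  55  56]
 [ 58  51  28  34  70 105 135 165 166 168 166 166 158 137  52  49  57  56]
 [ 60  57  49  27  25  73 129 155 156 155 156 144  88  39  56  53  62  50]
 [ 59  59  58  51  35  25  13  21  45  51  33  33  36  49  57  50  54  54]]
dish
[[ 73  75  83 ... 155 149 150]
 [ 87  90  87 ...  66  69  63]
 [ 90  87  91 ...  66  68  65]
 ...
 [ 89  87  86 ...  40  42  37]
 [ 86  86  83 ...  89  96  91]
 [ 78  86  86 ... 136 136 145]]
0.65 [395.  213.1] [ 0.503 -0.264  0.062]
0.58 [321.7 232.9] [ 0.433 -0.006  0.062]
0.52 [279.6 217.2] [0.488 0.141 0.062]
```

>>> {"fn": "play_rows", "kwargs": {
  "steps": [
    [-0.2,0,0,0,-0.8],
    [-0.2,0,0,0,-0.8],
    [-0.2,0,0,0,-0.8],
    [-0.2,0,0,0,0],
    [-0.2,0,0,0,0]
  ]
}}

```text
clock: 31.1
position: [0.4041, 0.1996, 0.2568]
tool_rot: [174.6, 3.5, -145.3]
force: [-0.4, 0.7, -0.2]
gripper_width: 0.0522
```

```bash
python3 - <<'E'
from h import *
np.set_printoptions(linewidth=200,threshold=99999)
s=sensors.get_state();print(s["joint_positions"].round(1),s["position"].round(3),s["force"].round(1))
b=get_image("top");g=b.mean(2).astype(int)
for r in g[204:246,316:336]: print(" ".join("%3d"%x for x in r))
E
```

```text
[  7.6  13.1 105.3   7.2  61.2 149.2] [0.404 0.2   0.257] [-0.4  0.7 -0.2]
 90  89  87  91  90  88  86  87  88  88  85  89 101 115 137 147 101  71  66  64
 84  88  88  86  88  89  89  89  87  88  90 105 134 149 110  62  67  64  63  65
 86  87  84  91  89  87  89  86  88  95 110 130 121  60  66  65  66  66  67  70
 87  85  87  88  91  88  87  88  94 120 135 105  65  63  65  66  65  62  58  70
 88  87  87  87  88  88  87  91 121 133  95  63  64  67  65  72  74  49  29  30
 82  86  88  84  86  93  92 117 134  92  66  65  64  62  54  47  25  25  24  25
 88  83  86  92  88  85 111 136 103  64  64  63  65  64  30  30  29  29  28  30
 85  89  86  87  86  99 122 132  61  67  61  58  46  27  31  30  31  26  21  27
 86  90  87  88  96 130 144  74  67  66  62  45  28  27  32  25  30  30  25  39
 86  90  87  91 112 134  90  65  64  61  50  32  31  24  24  29  31  29  21  24
 87  89  85  97 126 136  68  64  60  48  27  32  22  27  24  25  30  32  29  29
 87  87  87 113 132  93  67  63  61  45  25  34  31  24  33  29  25  23  26  29
 88  87  93 126 142  65  68  66  62  28  20  29  26  31  31  30  
[... 1634 characters left out ...]
  56  77 114 116  75  47  32  34  26  23  28  27  30  33  23
 74  87  86  87  89  80  56  80 119 115  78  44  39  25  29  29  29  31  31  30
 65  84  85  85  86  81  57  47  90 131 115  84  65  31  31  26  29  26  23  30
 68  82  87  84  87  85  78  51  52  97 140 118  86  56  44  39  21  27  29  30
 69  76  87  90  86  88  87  82  60  46  76 125 145  97  70  52  41  33  34  29
 68  75  89  90  90  84  87  87  82  52  48  54 105 143 118  90  89  66  50  46
 81  72  88  85  89  85  88  87  88  83  60  52  53  79 129 149 125  98  87  83
100  67  84  86  83  86  86  86  85  88  83  54  51  54  48  57  98 140 142 102
133  69  80  84  84  84  82  87  86  88  88  79  56  49  51  51  49  53  95 127
```

```bash
python3 -c "
from h import *
print(order.sign_off())"
```

```text
the job is handed in; nothing more can be done
None
```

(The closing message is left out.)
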